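# Lock the label reader's ring, draw it from its dock and aim it at the label

## Robot

A 6-joint arm with a two-finger parallel gripper is mounted at the origin on a cart in front of the work surface, level with it; the furniture and walls round the work are solid. World frame = base frame: x ahead of the robot, y to its left, z up, the work surface at z = 0. Lengths are in m, angles in degrees, forces in N, time in s.
With the tool pointing down it reaches from about 0.4 to 0.825 m from the base axis. Payload 7 kg.
Tool frame: the origin (TCP) lies on the centre line of the jaws, within the pads' length; the fingertips stand 22 mm ahead of it and the grasp point (between the pads) lies 3 mm ahead of it; z points along the fingers, y is the line along which they close (so a half turn about z gives the same grasp; the last joint's range is limited). The gripper opens to 88 mm and grips with 3 to 60 N. Pads are 19 mm wide; open, the fingers measure 130 mm over their backs; the gripper's body (78 mm by 193 mm) begins 47 mm behind the grasp point.
Start: joints at [87.038, 20.546, 0.682, 0, -70.136, -16.507], TCP at [0.225, 0.636, 0.228] pointing down, gripper open.
Joint ranges: [-176.03, 176.03], [-82.01, 121.73], [-58.28, 71.71], [-173.87, 95.51], [-174.79, -0.11], [-173.66, 173.66]. Speed limits (degrees/s): [136.94, 136.94, 172.46, 180, 180, 180].

## Interface

Orientations are given as a 3x3 rotation matrix whose columns are the frame's x, y, z axes.
In Python, from rig import read_state, snapshot, camera_params, finish_job gives the robot as it stands.
- The arm moves only by the shell command python3 -m pendant 'ROWS' [FORCE]. ROWS is JSON, a list of rows, each a list of 3 entries, a list of its own where there are three numbers: the shift along the tool's x, y, z in m, then the turn about the tool's z in degrees, then the closure, from -1 (fully open) to 1 (shut). In form: [[[dx, dy, dz], roll, fingers], ...]. A call has exactly 8 rows; each row is the pose to reach, as a shift and turn from the pose commanded when the call began, along the tool's axes at that moment; what a row does not reach only later rows make up. A row lasts 1/12 s, in which the tool goes at most 41.7 mm and 7.16 degrees, less where a joint would pass 70% of its speed; a pose out of reach is approached as far as the arm can. A call with a gripper value outside its range is refused whole. The fingers move at their own pace and stop on an object; FORCE is the grip in N (left out, the last holds). Time passes only in rows, so rows that repeat a pose let the fingers close, or fill a call up. It gives the time, the measured TCP pose, the force, the opening and the grip force at its end, in the units of the state.
- read_state(): the state, without advancing time (a new reading comes with each control period).
- snapshot(name): name is "scene" or "top" or "wrist"; returns the picture (400x640x3 uint8, red, green, blue); there is no depth.
- camera_params(name): a dict with "intrinsics" (3x3 intrinsics, pixels), "R" (3x3) and "t" (3): a world point X has camera coordinates R X + t. Camera axes: x right, y down, z forward; pixel columns grow to the right and rows downward; lengths in m; the calibration is good to about 2 mm. A picture is of the moment at which its call begins: read the wrist's pose just before it. camera_params takes no time and is no camera call; for the wrist camera it gives the pose at the moment of the call.
- finish_job(): hands the job in; it is judged then, once.
The state is a dict: "time_s": time; "joint_positions": joint angles; "qd": joint speeds; "joint_efforts": joint torques, N m; "tool_pos": TCP position; "eef_rot": TCP orientation; "ft_force": force on the tool from outside, world axes, zero at the start; "torque": the same for the moment, N m; "grip_width": opening from 0.0 (shut) to 1.0 (fully open); "grasp_force": force on a finger pad.
Only numpy, scipy, OpenCV 4.12 (cv2) and the standard library are available. Lean on these libraries where they do the work, as an engineer would, in place of code of your own. Each camera call takes 0.05 s, during which the arm holds its last target. There are 200 camera calls.

## Task

The label reader stands in its charging dock with its battery ring open: turn the yellow ring on top clockwise until its red pointer meets the green locked mark, while the reader is still in the dock. Then draw the reader out and hold it aimed at the label of the parcel on the sloping easel: nose window pointing square at the middle of the label, about 10 cm away from it, and touching nothing but the gripper. Finish while still holding it there, ring still locked, and leave the other things on the table where they are.

Things in the scene. Friction and masses are not known exactly. Their poses are not given: they have to be found in the camera images.
- reader: the hand-held label reader, loose, 0.28 kg with its ring, 138 mm tall: a black square stem 36 x 36 mm (z 0 to 70 mm) with the nose window at its bottom end, above it a blue square head 46 x 46 mm with flats along its own x and y (z 70 to 110 mm, the place to hold it), and the yellow ring on top (z 110 to 136 mm). Origin: centre of the nose window; z runs up the reader's axis from the nose to the ring, so the reader looks along its -z
- reader_focus (a point): point 100 mm straight ahead of the nose window on the reader's axis (reader's x = y = 0, z = -100 mm); reader axes
- ring (a joint): angle of the yellow battery lock ring on the reader (rad): starts open between 0 and 0.3, grows as it turns clockwise seen from above; 1.1 = red pointer at the green locked mark, counts as locked above 0.97; stop at 1.2; slight constant friction (0.05 N m), stays where it is left
- ring_top (a point): centre of the top face of the yellow ring; the ring is round, 42 mm in diameter (44 over its fine ribs), 26 mm tall (it reaches 26 mm below this point, down to the top of the blue head); a fixed black hub stands 2 mm higher in its middle and bears the green locked mark (towards the reader's -x side) and a shorter white open mark; the red pointer is a rib on the ring's top edge and side. Axes turn with the ring
- dock: charging dock fixed to the table: base plate 104 x 90 x 12 mm and a grey square socket 68 x 68 mm outside, its rim 57 mm above the table. The opening is 39 x 39 mm and 45 mm deep; the square stem in it keeps the reader from turning. Origin: centre of the underside on the table; z up
- dock_seat (a point): centre of the socket floor, 12 mm above the table, where the nose of the seated reader rests
- easel: sloping easel of sheet metal fixed to the table, 180 mm wide, footprint from 20 mm before to 150 mm behind its origin with the parcel, up to 145 mm tall; its slope rises by 35 degrees away from its low front edge. Origin on the table; its -x is the direction the slope faces
- parcel: cardboard parcel 119 x 169 x 61 mm fixed on the easel's slope. Origin: centre of its underside; z is the outward normal of its labelled top face, leaning 35 degrees from vertical
- label (a point): middle of the white barcode label (62 x 86 mm) on the parcel's sloping top face; z is the outward normal of the label
- tape_measure: yellow tape measure 62 x 71 x 42 mm, loose bystander; origin: centre of its underside
- glue_stick: yellow and red glue stick standing, 28 mm across, 86 mm tall, loose bystander; origin: centre of its underside
- stapler: grey desk stapler 36 x 150 x 54 mm, loose bystander; origin: centre of its underside
- marker_black: black marker lying, 18 x 138 x 20 mm, loose bystander; origin: centre of its underside
- notes: yellow note pad 52 x 74 x 14 mm, loose bystander; origin: centre of its underside
Mind the look-alikes: they are no part of the job. There is more than one size of the easel; the one meant has the size given above.

How it is judged (in metres and radians):
On the way, in this order (a step that is already met when the one before it is completed fails the run):
1. the ring is at its locked mark while the reader still sits in the dock (value of joint ring above 0.97 rad and distance between reader and dock_seat below 0.012 m), for 0.2 s.
2. the reader is drawn clear of the dock, held in the gripper (height (world z) of reader above 0.07 m and contact force between reader and the fingers above 1 N and contact force between reader and dock below 0.3 N), for 0.2 s.
At the end, for the whole second after the job is handed in: Held at rest by the gripper alone: the point 100 mm ahead of the nose is within 25 mm of the middle of the label, the axis within 0.25 rad of the label normal, the nose over 80 mm above the table, touching neither dock, easel nor parcel, ring still locked (above 0.97 rad) (value of joint ring above 0.97 rad and distance between reader_focus and label below 0.025 m and angle between the z axis of reader and the z axis of label, either way round below 0.25 rad and height (world z) of reader above 0.08 m and contact force between reader and the fingers above 1 N and contact force between reader and dock below 0.3 N and contact force between reader and easel below 0.3 N and linear speed of reader below 0.03 m/s and angular speed of reader below 0.2 rad/s); the arm keeps its last pose, push and grip.
It fails at once if the reader is lifted out of the dock with its ring not locked (height (world z) of reader above 0.04 m and value of joint ring below 0.9 rad).
It fails at once if another thing on the table is shifted by more than 30 mm (distance of any of tape_measure, glue_stick, stapler, marker_black, notes from where it was at the start of the episode above 0.03 m).
It also fails if it takes over 51 s, if anything falls off the work surface, if the arm or the gripper's body presses on something with over 40 N, if the wrist force passes 120 N, or if a joint passes its speed limit or range.

## Working session

There is one attempt and no reset: what is moved stays moved. The work goes in short steps, Python scripts to look and compute and a shell command to move; the robot and the scene stay as the last step left them, time stands still between calls to the robot, and variables do not carry over. Pictures are saved under pics/ and viewed, at most 10 in all, crops included, and the job is handed in when it is done.

```bash
mkdir -p pics; ls; python3 - <<'E'
from rig import *
import cv2,numpy as np
for n in("scene","top"):
    im=snapshot(n);cv2.imwrite(f"pics/{n}0.png",im[...,::-1])
    c=camera_params(n);print(n,np.round(c["intrinsics"],1).tolist(),np.round(c["R"],3).tolist(),np.round(c["t"],3))
s=read_state();print(s)
E
```

```text
pics
scene [[468.3, 0.0, 319.5], [0.0, 468.3, 198.9], [0.0, 0.0, 1.0]] [[-0.032, -0.999, 0.006], [-0.77, 0.021, -0.638], [0.637, -0.025, -0.77]] [0.162 0.47  1.608]
top [[405.6, 0.0, 312.6], [0.0, 405.6, 199.6], [0.0, 0.0, 1.0]] [[0.01, -1.0, 0.019], [-0.994, -0.012, -0.112], [0.113, -0.018, -0.993]] [0.143 0.569 1.317]
{'time_s': 0.1, 'joint_positions': array([ 8.70364756e+01,  2.05855117e+01,  6.40635218e-01, -1.62473375e-02,
       -7.01356609e+01, -1.65077317e+01]), 'qd': array([ 0.05645488,  0.00312201,  0.11773504, -0.06762346, -0.00514567,
       -0.02625326]), 'joint_efforts': array([-6.71007692e-04, -5.84166527e+01,  2.93750560e+01,  7.01538071e+00,
        1.01177866e-02, -5.57557746e-05]), 'tool_pos': array([0.22488125, 0.63599499, 0.22675384]), 'eef_rot': array([[ 9.42776674e-01, -3.33424695e-01, -3.39011784e-04],
       [-3.33424836e-01, -9.42775661e-01, -1.38996220e-03],
       [ 1.43835665e-04,  1.42345889e-03, -9.99998977e-01]]), 'ft_force': array([-0.29670859, -0.71167023, -0.36302887]), 'torque': array([ 0.03899187,  0.00082447, -0.00815897]), 'grasp_force': 0.0, 'grip_width': 0.9966521801252631}
```

View pics/scene0.png

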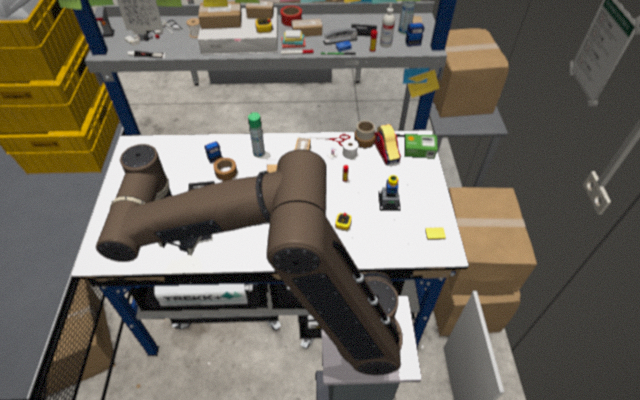

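View pics/top0.png

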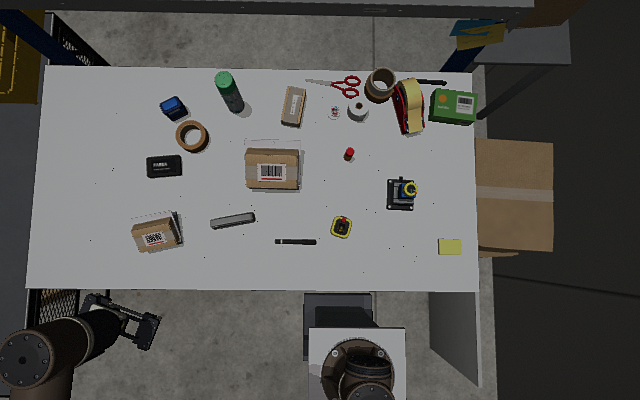

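The big parcel at top (272,170) is about 54 px wide, which fits 169 mm. The other labelled boxes are at (155,233), about 45 px, and (292,106), which is small. The reader is in the dock at (405,190). I'll confirm both in one crop.

```bash
cat > h.py <<'E'
from rig import *
import cv2,numpy as np
def ray(n,px,c=None):
    c=c or camera_params(n);K=np.array(c["intrinsics"]);R=np.array(c["R"]);t=np.array(c["t"])
    return -R.T@t, R.T@np.linalg.inv(K)@np.array([px[0],px[1],1.])
def onz(n,px,z,c=None):
    o,d=ray(n,px,c);return o+d*(z-o[2])/d[2]
def tri(rs):
    A=np.zeros((3,3));b=np.zeros(3)
    for o,d in rs:
        d=d/np.linalg.norm(d);P=np.eye(3)-np.outer(d,d);A+=P;b+=P@o
    x=np.linalg.solve(A,b)
    return x,[np.linalg.norm(np.cross(x-o,d/np.linalg.norm(d))) for o,d in rs]
def proj(n,X,c=None):
    c=c or camera_params(n);p=np.array(c["intrinsics"])@(np.array(c["R"])@X+np.array(c["t"]));return p[:2]/p[2]
E
python3 - <<'E'
from h import *
im=cv2.imread("pics/top0.png")
a=cv2.resize(im[130:250,120:310],None,fx=4,fy=4,interpolation=2)[:, :760]
b=cv2.resize(im[160:220,370:440],None,fx=6,fy=6,interpolation=2)
r=cv2.resize(a,(380,240)) 
out=np.zeros((560,790,3),np.uint8)
out[:360,370:790]=b; p1=cv2.resize(im[130:200,235:308],None,fx=5,fy=5,interpolation=2);out[:350,:365]=p1
p2=cv2.resize(im[205:257,120:190],None,fx=4,fy=4,interpolation=2);out[352:,:280]=p2
cv2.imwrite("pics/crop1.png",out)
for p,z in [((409,189),.148),((402,193),.0),((271,172),.11),((156,238),.08),((349,154),.0),((342,228),.02)]: print(p,np.round(onz("top",p,z),3))
for p in [(247,150),(299,148),(248,188),(299,189)]: print(p,np.round(onz("top",p,.145 if p[1]<160 else .08),3))
# scene view: reader
sc=cv2.imread("pics/scene0.png"); print(np.round(tri([ray("top",(409,189)),ray("scene",(392,179))]),3) if 0 else tri([ray("top",(409,189)),ray("scene",(392,179))]))
E
```

```text
(409, 189) [ 0.591 -0.143  0.148]
(402, 193) [ 0.598 -0.157  0.   ]
(271, 172) [0.645 0.282 0.11 ]
(156, 238) [0.435 0.641 0.08 ]
(349, 154) [0.731 0.025 0.   ]
(342, 228) [0.475 0.05  0.02 ]
(247, 150) [0.706 0.355 0.145]
(299, 148) [0.714 0.195 0.145]
(248, 188) [0.597 0.357 0.08 ]
(299, 189) [0.596 0.194 0.08 ]
(array([ 0.59157627, -0.14581446,  0.14244509]), [np.float64(0.001526644446066773), np.float64(0.0015266444460667258)])
```

View pics/crop1.png

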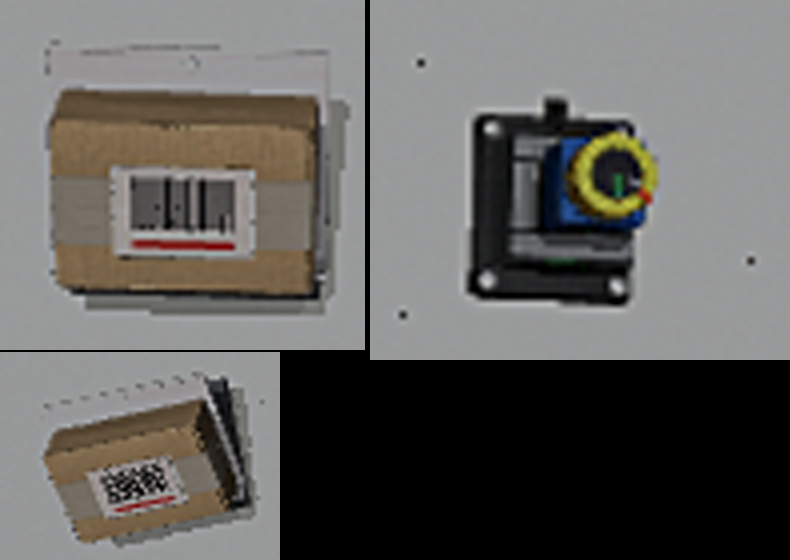

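The large box (barcode label, about 165 mm wide) is the right size; the smaller easel at (155,235) is the decoy. The reader is at about (0.592,-0.145), its green mark faces the robot, and the red pointer is about 55° counter-clockwise of it. The tool can't tilt, so after locking the ring I'll swing the reader in the grip against the socket rim. First I move over to it.

```bash
python3 -m pendant '[[[0.028,0.0285,-0.005],0,-1],[[0.056,0.057,-0.01],0,-1],[[0.084,0.0855,-0.02],0,-1],[[0.112,0.114,-0.03],0,-1],[[0.14,0.1425,-0.04],0,-1],[[0.168,0.171,-0.04],0,-1],[[0.196,0.1995,-0.04],0,-1],[[0.224,0.228,-0.04],0,-1]]' 20
python3 -m pendant '[[[0.028,0.0285,0],0,-1],[[0.056,0.057,0],0,-1],[[0.084,0.0855,0],0,-1],[[0.112,0.114,0],0,-1],[[0.14,0.1425,0],0,-1],[[0.168,0.171,0],0,-1],[[0.196,0.1995,0],0,-1],[[0.224,0.228,0],0,-1]]'
python3 -m pendant '[[[0.028,0.0285,0],0,-1],[[0.056,0.057,0],-5,-1],[[0.084,0.0855,0],-10,-1],[[0.112,0.114,0],-15,-1],[[0.13,0.135,0],-20,-1],[[0.13,0.135,0],-20,-1],[[0.13,0.135,0],-20,-1],[[0.13,0.135,0],-20,-1]]'
python3 - <<'E'
from h import *
s=read_state();c=camera_params("wrist");im=snapshot("wrist");cv2.imwrite("pics/w1.png",im[...,::-1])
print(s["time_s"],s["tool_pos"],s["joint_positions"],np.round(s["eef_rot"],3).tolist())
im2=snapshot("scene");cv2.imwrite("pics/scene1.png",im2[...,::-1])
np.savez("w1.npz",**{k:np.array(c[k]) for k in c if k in("intrinsics","R","t")})
E
```

```text
time_s: 0.77
tool_pos: [0.3604, 0.3448, 0.2676]
eef_rot: [[0.943, -0.333, -0.0], [-0.333, -0.943, 0.0], [-0.0, -0.0, -1.0]]
ft_force: [0.3, 0.3, -0.1]
grip_width: 0.997
grasp_force: 0.0
time_s: 1.43
tool_pos: [0.4956, 0.0551, 0.2676]
eef_rot: [[0.943, -0.333, 0.0], [-0.333, -0.943, 0.0], [0.0, -0.0, -1.0]]
ft_force: [0.5, 1.0, -0.4]
grip_width: 0.999
grasp_force: 0.0
time_s: 2.1
tool_pos: [0.5726, -0.1135, 0.267]
eef_rot: [[1.0, 0.007, -0.001], [0.007, -1.0, 0.0], [-0.001, -0.0, -1.0]]
ft_force: [0.7, -0.5, -0.5]
grip_width: 1.0
grasp_force: 0.0
2.1 [ 0.57257425 -0.11351242  0.26700593] [ 7.95850888e+00  1.06996136e+01 -7.63603670e+00 -1.67307913e-02
 -7.17244262e+01  8.24738238e+01] [[1.0, 0.007, -0.001], [0.007, -1.0, 0.0], [-0.001, -0.0, -1.0]]
```

View pics/w1.png

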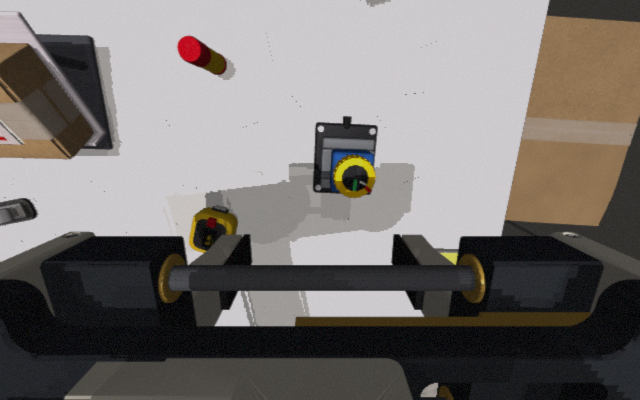

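The wrist picture shows the yellow ring at (354,177), the red pointer at about (369,189) and the green mark at (354,186). I'll measure the ring centre, the pointer angle and the yaw.

```bash
python3 - <<'E'
from h import *
c=dict(np.load("w1.npz"));im=cv2.imread("pics/w1.png");hsv=cv2.cvtColor(im,cv2.COLOR_BGR2HSV)
def m(lo,hi,box):
    k=cv2.inRange(hsv,lo,hi);z=np.zeros_like(k);x0,y0,x1,y1=box;z[y0:y1,x0:x1]=k[y0:y1,x0:x1];return z
B=(310,115,395,200)
y=m((20,150,120),(35,255,255),B);p=cv2.findNonZero(y);(cx,cy),r=cv2.minEnclosingCircle(p)
P=lambda u,z:np.round(onz("wrist",u,z,c),4)
print("ring",cx,cy,r,P((cx,cy),.14),"diam",np.linalg.norm(P((cx+r,cy),.14)-P((cx-r,cy),.14)))
R=cv2.inRange(hsv,(0,120,80),(8,255,255))|cv2.inRange(hsv,(170,120,80),(180,255,255));b=np.zeros_like(R);b[160:200,340:380]=R[160:200,340:380]
G=m((45,80,40),(80,255,255),(340,160,372,200))
cr=cv2.findNonZero(b).mean(0)[0];cg=cv2.findNonZero(G).mean(0)[0];print("red",cr,P(cr,.148),"green",cg,P(cg,.15))
bl=m((100,150,60),(125,255,255),B);print("blue",cv2.boundingRect(bl))
# base plate
dk=cv2.inRange(hsv,(0,0,0),(180,255,70));q=[(321,129),(373,131),(319,188)]
for u in q: print(P(u,.012))
hs=cv2.cvtColor(cv2.imread("pics/top0.png"),cv2.COLOR_BGR2HSV);k=cv2.inRange(hs,(20,150,100),(35,255,255));k[:,:390]=0;k[:,430:]=0;k[:160]=0;k[215:]=0
(tx,ty),tr=cv2.minEnclosingCircle(cv2.findNonZero(k));print("top",tx,ty,tr,tri([ray("top",(tx,ty)),ray("wrist",(cx,cy),c)]))
E
```

```text
ring 354.3067932128906 176.0843048095703 20.71356201171875 [ 0.5927 -0.1482  0.14  ] diam 0.04300104649889347
red [367.55 188.85] [ 0.5811 -0.1613  0.148 ] green [354.32653061 184.83673469] [ 0.5857 -0.1474  0.15  ]
blue (331, 149, 43, 43)
[ 0.636  -0.1132  0.012 ]
[ 0.6338 -0.1879  0.012 ]
[ 0.5492 -0.1108  0.012 ]
top 410.5 188.5 6.670932292938232 (array([ 0.59313046, -0.14821286,  0.14335901]), [np.float64(0.00045775901008707535), np.float64(0.00045775901008715184)])
```

```bash
python3 -m pendant '[[[0.01,0.017,0],0,-1],[[0.0205,0.0345,0.01],0,-1],[[0.0205,0.0345,0.04],0,-1],[[0.0205,0.0345,0.07],0,-1],[[0.0205,0.0345,0.095],0,-1],[[0.0205,0.0345,0.11],0,-1],[[0.0205,0.0345,0.119],0,-1],[[0.0205,0.0345,0.119],0,-1]]' 25
python3 -m pendant '[[[0,0,0],0,1],[[0,0,0],0,1],[[0,0,0],0,1],[[0,0,0],0,1],[[0,0,0],0,1],[[0,0,0],0,1],[[0,0,0],0,1],[[0,0,0],0,1]]' 25
```

```text
time_s: 2.87
tool_pos: [0.5927, -0.1467, 0.1469]
eef_rot: [[1.0, 0.01, -0.003], [0.01, -1.0, 0.0], [-0.003, -0.0, -1.0]]
ft_force: [0.5, 0.0, 0.5]
grip_width: 1.002
grasp_force: 0.0
time_s: 3.53
tool_pos: [0.5938, -0.1478, 0.1487]
eef_rot: [[1.0, 0.009, 0.0], [0.009, -1.0, 0.0], [0.0, -0.0, -1.0]]
ft_force: [-2.1, 2.0, 4.2]
grip_width: 0.454
grasp_force: 3.6
```

```bash
python3 -m pendant '[[[0,0,0],0,1],[[0,0,0],0,1],[[0,0,0],5,1],[[0,0,0],10,1],[[0,0,0],15,1],[[0,0,0],20,1],[[0,0,0],25,1],[[0,0,0],25,1]]' 25; python3 - <<'E'
from h import *
im=np.hstack([snapshot("wrist")[120:300,250:450]]);cv2.imwrite("pics/w2.png",cv2.resize(im[...,::-1],None,fx=3,fy=3))
E
```

```text
time_s: 4.2
tool_pos: [0.5943, -0.1476, 0.1494]
eef_rot: [[0.908, -0.418, 0.001], [-0.418, -0.908, -0.0], [0.001, -0.0, -1.0]]
ft_force: [-0.1, 1.7, 5.1]
grip_width: 0.271
grasp_force: 25.0
```

View pics/w2.png

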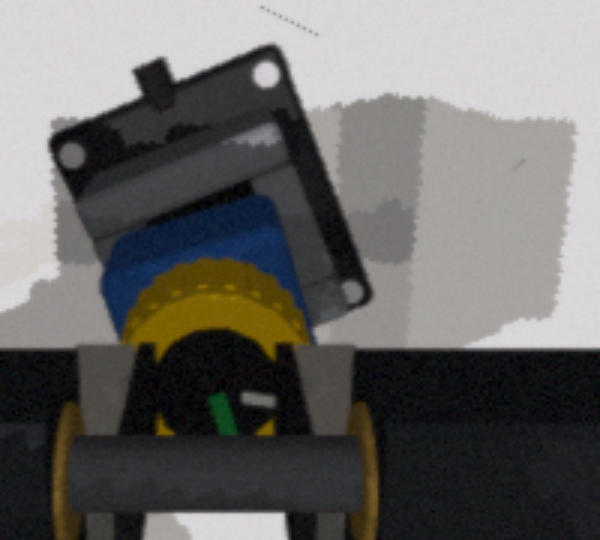

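```bash
python3 - <<'E'
from h import *
s=read_state();T=s["tool_pos"];R=s["eef_rot"];print(T,s["grip_width"],s["grasp_force"],s["ft_force"],s["torque"])
cr=lambda p:np.round([(p[0]-250)*3,(p[1]-120)*3])
for z in(.022,.003,-.02):
  for y in(-.012,.012): print(z,y,cr(proj("wrist",T+R@np.array([0,y,z]))))
print("hub",onz("wrist",(321.7,251.7),.15))
for p in [(120,300),(310,300),(215,262)]: print(p,onz("wrist",(250+p[0]/3,120+p[1]/3),.148))
# dock rim corner holes
for p in [(73,153),(266,73),(352,291)]: print("hole",onz("wrist",(250+p[0]/3,120+p[1]/3),.012))
print("cam",ray("wrist",(320,200)))
im=cv2.resize(snapshot("scene")[150:230,340:450],None,fx=6,fy=6,interpolation=2);w=cv2.resize(snapshot("top")[150:230,370:450],None,fx=6,fy=6,interpolation=2)
cv2.imwrite("pics/s2.png",cv2.resize(np.hstack([im,w])[...,::-1],(800,336)))
E
```

```text
[ 0.59438072 -0.14761008  0.1494653 ] 0.27102909825376914 25.040589664131403 [-0.68969082  2.10444292  6.45770635] [0.57775308 0.3023816  0.19910114]
0.022 -0.012 [157. 341.]
0.022 0.012 [261. 341.]
0.003 -0.012 [151. 377.]
0.003 0.012 [266. 377.]
-0.02 -0.012 [142. 431.]
-0.02 0.012 [273. 431.]
hub [ 0.59156896 -0.14782135  0.15      ]
(120, 300) [ 0.61782268 -0.138684    0.148     ]
(310, 300) [ 0.60191268 -0.17358707  0.148     ]
(215, 262) [ 0.61717692 -0.15946522  0.148     ]
hole [ 0.63666238 -0.11289968  0.012     ]
hole [ 0.63380374 -0.18662381  0.012     ]
hole [ 0.54712244 -0.18395818  0.012     ]
cam (array([ 0.66209769, -0.17975486,  0.3067026 ]), array([-0.24482862,  0.11706429, -0.96252722]))
```

View pics/s2.png

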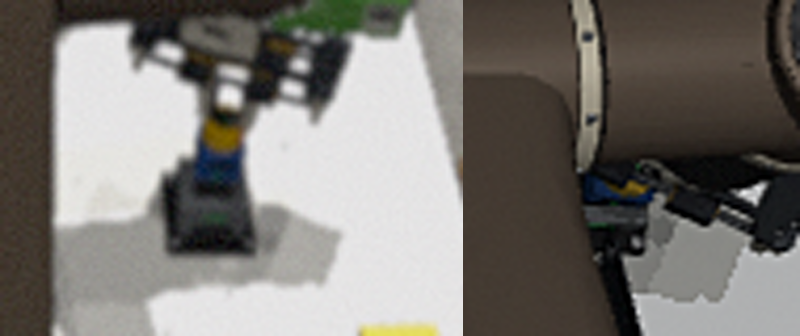

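The fingers ended at 24 mm, which is the hub's diameter, so the tips closed on top of the ring around the hub and effectively reach less deep than I assumed. I'll open and check the pointer.

```bash
python3 -m pendant '[[[0,0,0],0,-1],[[0,0,0],0,-1],[[0,0,0],0,-1],[[0,0,0],0,-1],[[0,0,-0.02],0,-1],[[0,0,-0.04],0,-1],[[0,0,-0.06],0,-1],[[0,0,-0.06],0,-1]]' 25; python3 - <<'E'
from h import *
s=read_state();c=camera_params("wrist");im=snapshot("wrist");cv2.imwrite("pics/w3f.png",im[...,::-1]);cv2.imwrite("pics/w3.png",cv2.resize(im[130:310,180:460,::-1],None,fx=2.8,fy=2.8,interpolation=2))
T=s["tool_pos"];R=s["eef_rot"];print(T,c["intrinsics"])
for z in(.022,0):
  for x in (-.0095,.0095):print(z,x,[np.round((proj("wrist",T+R@np.array([x,y,z]),c)-[180,130])*2.8) for y in(-.044,.044)])
E
```

```text
time_s: 5.02
tool_pos: [0.5955, -0.1481, 0.2123]
eef_rot: [[0.91, -0.414, 0.005], [-0.414, -0.91, -0.001], [0.005, -0.001, -1.0]]
ft_force: [0.6, -0.3, 1.8]
grip_width: 0.82
grasp_force: 0.0
[ 0.59550724 -0.14811622  0.21229747] [[278.05215424   0.         321.34223419]
 [  0.         278.05215424 202.49394541]
 [  0.           0.           1.        ]]
0.022 -0.0095 [array([216., 326.]), array([566., 326.])]
0.022 0.0095 [array([211., 255.]), array([571., 255.])]
0 -0.0095 [array([195., 368.]), array([587., 368.])]
0 0.0095 [array([188., 290.]), array([593., 289.])]
```

View pics/w3.png

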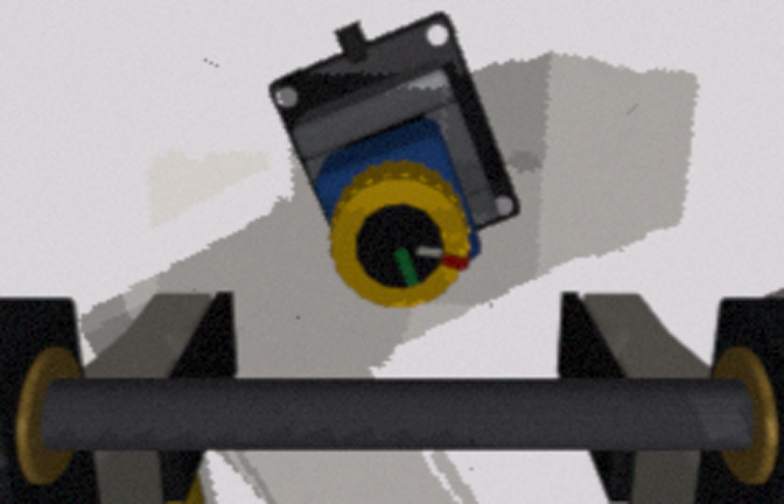

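The ring hasn't moved (pointer still beside the white mark) and the fingertips sit at about TCP level. I'll go 21 mm deeper than before, grip the ring and check the width.

```bash
python3 -m pendant '[[[0,0,0.03],0,-1],[[0,0,0.055],0,-1],[[0,0,0.072],0,-1],[[0,0,0.081],0,-1],[[0,0,0.081],0,-1],[[0,0,0.081],0,1],[[0,0,0.081],0,1],[[0,0,0.081],0,1]]' 25
python3 -m pendant '[[[0,0,0],0,1],[[0,0,0],0,1],[[0,0,0],0,1],[[0,0,0],0,1],[[0,0,0],0,1],[[0,0,0],0,1],[[0,0,0],0,1],[[0,0,0],0,1]]'
```

```text
time_s: 5.73
tool_pos: [0.5946, -0.1478, 0.1288]
eef_rot: [[0.91, -0.414, 0.002], [-0.414, -0.91, -0.0], [0.002, -0.001, -1.0]]
ft_force: [-1.0, -0.0, 0.1]
grip_width: 0.83
grasp_force: 0.0
time_s: 6.4
tool_pos: [0.5939, -0.1478, 0.1278]
eef_rot: [[0.91, -0.414, 0.0], [-0.414, -0.91, -0.0], [0.0, -0.0, -1.0]]
ft_force: [-0.0, 0.4, 2.0]
grip_width: 0.473
grasp_force: 25.0
```

Width 0.473 is 41.6 mm, so it's on the ring. Turning.

```bash
python3 -m pendant '[[[0,0,0],7,1],[[0,0,0],14,1],[[0,0,0],21,1],[[0,0,0],28,1],[[0,0,0],35,1],[[0,0,0],42,1],[[0,0,0],49,1],[[0,0,0],52,1]]'
python3 -m pendant '[[[0,0,0],0,1],[[0,0,0],0,1],[[0,0,0],0,-1],[[0,0,0],0,-1],[[0,0,0],0,-1],[[0,0,-0.02],0,-1],[[0,0,-0.05],0,-1],[[0,0,-0.07],-5,-1]]'
python3 - <<'E'
from h import *
s=read_state();c=camera_params("wrist");im=snapshot("wrist");cv2.imwrite("pics/w4f.png",im[...,::-1]);cv2.imwrite("pics/w4.png",cv2.resize(im[130:310,180:460,::-1],None,fx=2.8,fy=2.8,interpolation=2))
print(s["tool_pos"],s["joint_positions"])
hsv=cv2.cvtColor(im,cv2.COLOR_RGB2HSV)
def mk(los):
    k=sum(cv2.inRange(hsv,a,b) for a,b in los);z=np.zeros_like(k);z[160:270,270:370]=k[160:270,270:370];return cv2.findNonZero(z)
for n,l in(("r",[((0,120,60),(8,255,255)),((170,120,60),(180,255,255))]),("g",[((45,80,40),(80,255,255))])):
    p=mk(l); print(n,len(p),p.mean(0)[0],onz("wrist",p.mean(0)[0],.149,c))
E
```

```text
time_s: 7.07
tool_pos: [0.5939, -0.1478, 0.1278]
eef_rot: [[0.227, -0.974, 0.0], [-0.974, -0.227, -0.0], [0.0, -0.0, -1.0]]
ft_force: [-0.4, 0.8, 1.7]
grip_width: 0.475
grasp_force: 25.0
time_s: 7.73
tool_pos: [0.594, -0.148, 0.1992]
eef_rot: [[0.318, -0.948, 0.0], [-0.948, -0.318, -0.001], [0.001, -0.0, -1.0]]
ft_force: [0.2, -0.8, 1.0]
grip_width: 0.868
grasp_force: 0.0
[ 0.59401567 -0.14800482  0.19918037] [ 4.28950438e+00  1.57890260e+01 -9.98617869e+00  3.71808044e-02
 -6.42157642e+01  1.42112674e+01]
r 37 [342.32432432 229.21621622] [ 0.574667   -0.14736998  0.149     ]
g 66 [328.89393939 225.42424242] [ 0.58589912 -0.14702334  0.149     ]
```

View pics/w4.png

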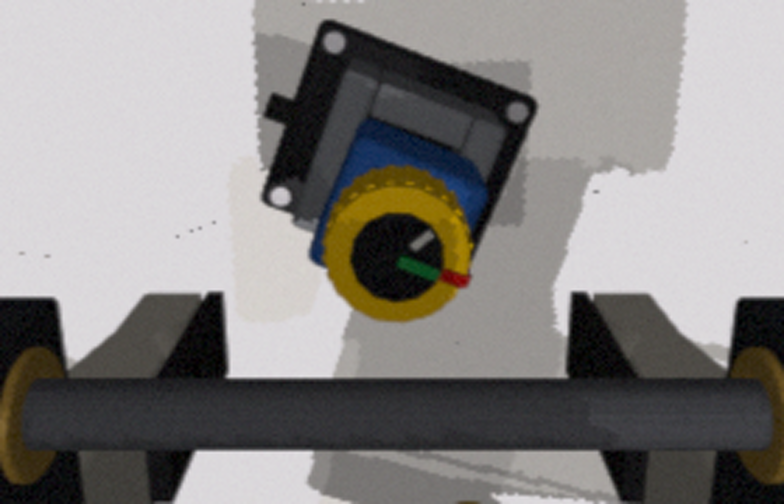

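The red pointer at (455,280) lines up with the green mark at (418,268), so the ring is locked. Now I align with the dock yaw (-1.6°) and grip the head.

```bash
python3 -m pendant '[[[0,0,0],-7,-1],[[0,0,0],-14,-1],[[0,0,0],-21,-1],[[0,0,0],-28,-1],[[0,0,0],-35,-1],[[0,0,0],-42,-1],[[0,0,0],-49,-1],[[0,0,0],-56,-1]]'
python3 -m pendant '[[[0,0,0],-7,-1],[[0,0,0],-14,-1],[[0,0,0.02],-14,-1],[[0,0,0.05],-14,-1],[[0,0,0.075],-14,-1],[[0,0,0.095],-14,-1],[[0,0,0.103],-14,-1],[[0,0,0.103],-14,-1]]'
python3 -m pendant '[[[0,0,0],0,1],[[0,0,0],0,1],[[0,0,0],0,1],[[0,0,0],0,1],[[0,0,0],0,1],[[0,0,0],0,1],[[0,0,0],0,1],[[0,0,0],0,1]]' 25
```

```text
time_s: 8.45
tool_pos: [0.5936, -0.1478, 0.1971]
eef_rot: [[0.965, -0.261, -0.0], [-0.261, -0.965, 0.0], [-0.001, 0.0, -1.0]]
ft_force: [0.4, -0.6, 0.6]
grip_width: 1.001
grasp_force: 0.0
time_s: 9.12
tool_pos: [0.5923, -0.1477, 0.0922]
eef_rot: [[1.0, -0.026, -0.004], [-0.026, -1.0, 0.0], [-0.004, 0.0, -1.0]]
ft_force: [-0.6, -0.1, 0.2]
grip_width: 1.005
grasp_force: 0.0
time_s: 9.78
tool_pos: [0.5939, -0.1477, 0.0949]
eef_rot: [[1.0, -0.025, 0.0], [-0.025, -1.0, 0.0], [0.0, -0.0, -1.0]]
ft_force: [-0.8, 0.6, 3.1]
grip_width: 0.532
grasp_force: 24.5
```

Holding the head (46.8 mm). I'll lift 36.5 mm so the nose stays about 8 mm inside the rim, then draw the gripper along an arc in -x so the rim pivots the reader to about 36°.

```bash
python3 -m pendant '[[[0,0,-0.006],0,1],[[0,0,-0.012],0,1],[[0,0,-0.018],0,1],[[0,0,-0.024],0,1],[[0,0,-0.03],0,1],[[0,0,-0.0365],0,1],[[0,0,-0.0365],0,1],[[0,0,-0.0365],0,1]]' 25
python3 -m pendant '[[[-0.004,0,-0.0005],0,1],[[-0.008,0,-0.001],0,1],[[-0.012,0,-0.0015],0,1],[[-0.0155,0,-0.0017],0,1],[[-0.019,0,-0.0017],0,1],[[-0.0225,0,-0.0016],0,1],[[-0.026,0,-0.0015],0,1],[[-0.029,0,-0.0013],0,1]]' 15
python3 - <<'E'
from h import *
im=snapshot("wrist");cv2.imwrite("pics/w5.png",cv2.resize(im[130:310,180:460,::-1],None,fx=2.8,fy=2.8,interpolation=2))
E
```

```text
time_s: 10.45
tool_pos: [0.594, -0.1477, 0.1316]
eef_rot: [[1.0, -0.026, 0.001], [-0.026, -1.0, 0.0], [0.001, -0.0, -1.0]]
ft_force: [-0.0, -0.5, -3.6]
grip_width: 0.528
grasp_force: 24.5
time_s: 11.12
tool_pos: [0.5646, -0.147, 0.1325]
eef_rot: [[1.0, -0.026, 0.001], [-0.026, -1.0, 0.0], [0.001, -0.0, -1.0]]
ft_force: [2.1, 1.3, -2.5]
grip_width: 0.528
grasp_force: 15.0
```

View pics/w5.png

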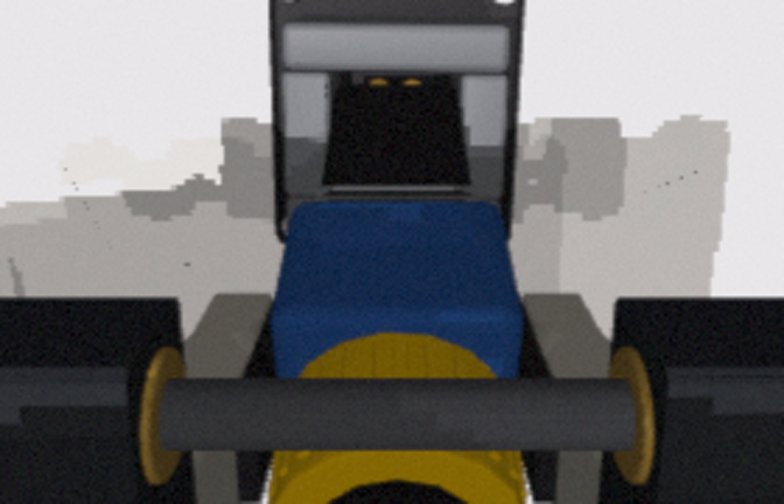

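The head's front face and the ring are leaning toward the robot, with a 2 N side force, so it pivots as intended. Continuing.

```bash
python3 -m pendant '[[[-0.0045,0,0.0008],0,1],[[-0.009,0,0.0016],0,1],[[-0.0135,0,0.0025],0,1],[[-0.018,0,0.0035],0,1],[[-0.0225,0,0.0045],0,1],[[-0.027,0,0.006],0,1],[[-0.027,0,0.006],0,1],[[-0.027,0,0.006],0,1]]' 15
python3 -m pendant '[[[0,0,0],0,1],[[0,0,0],0,1],[[0,0,0],0,1],[[0.004,0,-0.02],0,1],[[0.004,0,-0.05],0,1],[[0.004,0,-0.09],0,1],[[0.004,0,-0.12],0,1],[[0.004,0,-0.14],0,1]]' 50
python3 - <<'E'
from h import *
for n in("wrist","scene","top"):
    cv2.imwrite(f"pics/{n}6.png",snapshot(n)[...,::-1])
w=cv2.imread("pics/wrist6.png")[130:400,180:460];s=cv2.imread("pics/scene6.png")[110:210,340:440]
cv2.imwrite("pics/c6.png",np.hstack([cv2.resize(w,(400,386)),cv2.resize(s,(386,386),interpolation=2)]))
E
```

```text
time_s: 11.83
tool_pos: [0.5367, -0.1464, 0.126]
eef_rot: [[1.0, -0.026, -0.002], [-0.026, -1.0, -0.0], [-0.002, 0.0, -1.0]]
ft_force: [0.6, 0.4, -2.3]
grip_width: 0.524
grasp_force: 15.0
time_s: 12.5
tool_pos: [0.5425, -0.1468, 0.27]
eef_rot: [[1.0, -0.025, 0.003], [-0.025, -1.0, -0.001], [0.003, 0.001, -1.0]]
ft_force: [0.7, 0.0, -3.3]
grip_width: 0.52
grasp_force: 50.0
```

View pics/c6.png

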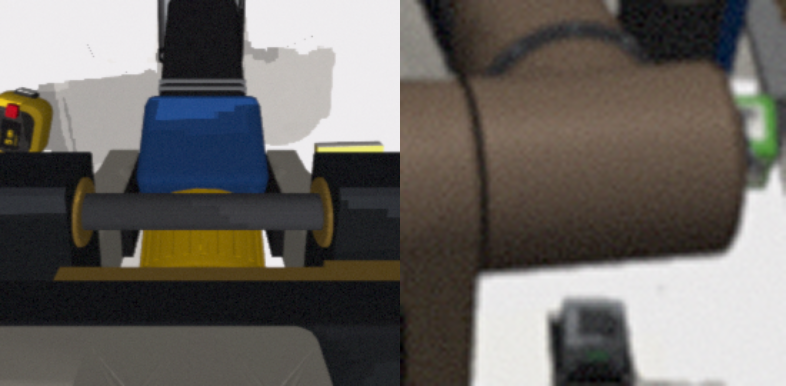

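I've now viewed ten pictures, so the rest is numeric. I'll fit the tilt from the head and stem edges along the wrist picture's centre column, and locate the label with a second view from the top camera.

```bash
python3 - <<'E'
from h import *
im=cv2.imread("pics/wrist6.png");col=[u for u in(312,)]
prev=None
for r in range(0,275):
    b=im[r,310:318].mean(0).astype(int)
    if prev is None or np.abs(b-prev).max()>18: print(r,b)
    prev=b
# lateral extent of dark stem per row
g=im.max(2)
for r in range(20,200,15):
    row=(g[r]<75);xs=[x for x in range(250,400) if row[x]];print("row",r,(xs[0],xs[-1],len(xs)) if xs else None)
E
python3 - <<'E'
from h import *
# label in top0: white mask inside parcel box
im=cv2.imread("pics/top0.png");g=im[150:192,248:300]
hsv=cv2.cvtColor(g,cv2.COLOR_BGR2HSV)
for r in range(10,34,2): print(r+150,[int(v) for v in hsv[r,5:48,1]])
E
```

```text
0 [237 235 237]
102 [104 101 103]
103 [45 42 43]
115 [121 116 115]
116 [151 146 144]
125 [109 104 102]
126 [46 44 44]
127 [24 21 22]
185 [67 63 63]
186 [104 100 100]
188 [43 40 41]
190 [68 65 64]
191 [103 100  98]
193 [44 42 42]
194 [22 21 20]
197 [74 40 21]
198 [105  56  25]
199 [133  73  35]
213 [102  54  26]
262 [41 80 93]
263 [  8  97 125]
265 [33 46 54]
row 20 None
row 35 None
row 50 None
row 65 None
row 80 None
row 95 (318, 323, 6)
row 110 (291, 337, 29)
row 125 (291, 350, 9)
row 140 (291, 350, 57)
row 155 (291, 349, 59)
row 170 (291, 349, 59)
row 185 (294, 349, 56)
160 [102, 103, 100, 101, 101, 101, 104, 102, 97, 98, 100, 100, 102, 102, 101, 100, 100, 100, 98, 102, 98, 99, 100, 102, 99, 99, 99, 99, 96, 99, 102, 101, 98, 100, 101, 102, 105, 99, 101, 100, 99, 100, 99]
162 [101, 99, 101, 105, 112, 113, 111, 112, 117, 109, 112, 117, 115, 115, 115, 111, 110, 109, 110, 109, 109, 107, 106, 107, 107, 108, 107, 104, 106, 100, 107, 106, 102, 100, 98, 99, 101, 99, 97, 97, 96, 100, 100]
164 [111, 105, 111, 121, 3, 8, 13, 11, 13, 11, 6, 10, 14, 13, 6, 8, 14, 11, 10, 6, 2, 6, 11, 11, 10, 12
[... 960 characters left out ...]
11, 11, 13, 10, 16, 13, 14, 6, 9, 5, 6, 11, 13, 13, 12, 3, 11, 9, 17, 15, 18, 8, 34, 39, 37, 39, 39, 39, 38, 36, 36, 32]
178 [31, 29, 31, 32, 27, 12, 12, 10, 103, 198, 211, 208, 203, 209, 162, 158, 158, 159, 157, 159, 161, 156, 153, 103, 102, 99, 101, 105, 61, 13, 15, 20, 6, 37, 42, 40, 39, 39, 37, 41, 36, 34, 36]
180 [101, 101, 103, 110, 65, 6, 6, 8, 2, 5, 3, 3, 3, 3, 11, 9, 6, 5, 11, 12, 9, 6, 8, 6, 9, 6, 6, 2, 3, 8, 11, 11, 7, 100, 109, 105, 104, 105, 105, 105, 107, 105, 106]
182 [100, 99, 102, 103, 104, 107, 106, 106, 105, 108, 108, 107, 105, 105, 108, 106, 105, 107, 105, 106, 105, 106, 107, 101, 105, 105, 103, 102, 104, 104, 105, 100, 101, 107, 101, 97, 97, 101, 101, 100, 102, 102, 100]
```

```bash
python3 -m pendant '[[[0,-0.03,0],0,1],[[0,-0.06,0],0,1],[[0,-0.09,0],0,1],[[0,-0.11,0],0,1],[[0,-0.12,0],0,1],[[0,-0.12,0],0,1],[[0,-0.12,0],0,1],[[0,-0.12,0],0,1]]' 60
python3 - <<'E'
from h import *
s=read_state();c=camera_params("wrist");im=snapshot("wrist")[...,::-1];cv2.imwrite("pics/wrist7.png",im)
np.savez("w7.npz",T=s["tool_pos"],E=s["eef_rot"],**{k:np.array(c[k]) for k in("intrinsics","R","t")})
print(s["tool_pos"])
prev=None
for r in range(0,275):
    b=im[r,314:328].mean(0).astype(int)
    if prev is None or np.abs(b-prev).max()>18: print(r,b)
    prev=b
g=im.max(2)
for r in range(100,200,10):
    xs=[x for x in range(240,400) if g[r,x]<75];print("row",r,(xs[0],xs[-1],len(xs)) if xs else None)
E
```

```text
time_s: 13.32
tool_pos: [0.5444, -0.0271, 0.2655]
eef_rot: [[1.0, -0.026, -0.002], [-0.026, -1.0, -0.0], [-0.002, 0.001, -1.0]]
ft_force: [0.4, -0.3, -2.6]
grip_width: 0.524
grasp_force: 60.0
[ 0.54442966 -0.02706115  0.26549003]
0 [238 235 237]
128 [144 141 144]
129 [51 49 49]
130 [23 19 21]
185 [68 65 65]
186 [102  99  97]
188 [44 42 41]
190 [69 65 65]
191 [102  99  97]
193 [43 40 40]
194 [24 21 22]
197 [73 40 19]
198 [104  57  26]
199 [133  72  35]
211 [102  55  27]
261 [76 53 46]
262 [ 27  90 112]
263 [  4 101 129]
265 [32 46 55]
row 100 (378, 381, 2)
row 110 (374, 399, 22)
row 120 (374, 388, 15)
row 130 (299, 387, 60)
row 140 (298, 386, 63)
row 150 (297, 399, 66)
row 160 (296, 385, 67)
row 170 (294, 399, 82)
row 180 (293, 349, 57)
row 190 (293, 349, 57)
```

```bash
cat > fit.py <<'E'
from h import *
from scipy.optimize import least_squares
d=dict(np.load("w7.npz"));T,E=d["T"],d["E"]
pts=[((.018,0),128.5),((.023,.070),197.3),((.023,.110),261.5)]
def geo(p,x,z):
    th=p[2];return T+E[:,0]*(p[0]+x*np.cos(th)-z*np.sin(th))-E[:,2]*(p[1]+x*np.sin(th)+z*np.cos(th))  # p0,p1 nose rel TCP
f=lambda p:[proj("wrist",geo(p,*a),d)[1]-r for a,r in pts]
s=least_squares(f,[.05,-.06,.6],x_scale=[.01,.01,.1]);p=s.x
if __name__=="__main__":
    print("nose rel TCP (tool x, up)",p[:2],"tilt",np.degrees(p[2]),s.fun)
    q=p[:2]+.0955*np.array([-np.sin(p[2]),np.cos(p[2])]);print("pivot",q)
    for dr in(0,1,2):
        for k in(-1.5,1.5):
            f2=lambda p:[proj("wrist",geo(p,*a),d)[1]-r-(k if i==dr else 0) for i,(a,r) in enumerate(pts)]
            print(dr,k,least_squares(f2,p,x_scale=[.01,.01,.1]).x)
E
python3 fit.py
```

```text
nose rel TCP (tool x, up) [ 0.05479056 -0.06646444] tilt 35.40346443496733 [ 2.84217094e-14  2.84217094e-14 -5.68434189e-14]
pivot [-0.00053549  0.01137692]
0 -1.5 [ 0.05612839 -0.06782493  0.64466816]
0 1.5 [ 0.05347608 -0.06495478  0.59132895]
1 -1.5 [ 0.05450265 -0.06089101  0.57715315]
1 1.5 [ 0.0551432  -0.07213009  0.66244217]
2 -1.5 [ 0.05489799 -0.07060599  0.63724502]
2 1.5 [ 0.05469779 -0.06255609  0.60000602]
```

Tilt 35.4°, as wanted. I'll move part way and take a wrist look at the label from the side to triangulate its height.

```bash
python3 -m pendant '[[[-0.002,-0.03,0],0,1],[[-0.004,-0.06,0],0,1],[[-0.006,-0.09,0],0,1],[[-0.008,-0.12,0],0,1],[[-0.011,-0.15,0],0,1],[[-0.012,-0.17,0],0,1],[[-0.012,-0.177,0],0,1],[[-0.012,-0.177,0],0,1]]'
python3 - <<'E'
from h import *
s=read_state();c=camera_params("wrist");im=snapshot("wrist")[...,::-1];cv2.imwrite("pics/wrist8.png",im)
np.savez("w8.npz",T=s["tool_pos"],E=s["eef_rot"],**{k:np.array(c[k]) for k in("intrinsics","R","t")})
print(s["tool_pos"]);print("predicted label px",proj("wrist",np.array([.645,.282,.11]),c))
hs=cv2.cvtColor(im,cv2.COLOR_BGR2HSV);tape=((hs[...,1]>25)).astype(np.uint8)*255
w=cv2.inRange(hs,(0,0,110),(180,26,255));n,l,st,ce=cv2.connectedComponentsWithStats(w)
for i in range(1,n):
    if st[i,4]>300: print(st[i],ce[i])
red=cv2.inRange(hs,(0,120,60),(8,255,255))|cv2.inRange(hs,(170,120,60),(180,255,255));n,l,st,ce=cv2.connectedComponentsWithStats(red)
for i in range(1,n):
    if st[i,4]>15: print("red",st[i],ce[i])
E
```

```text
time_s: 14.03
tool_pos: [0.5376, 0.1515, 0.266]
eef_rot: [[1.0, -0.025, -0.0], [-0.025, -1.0, -0.0], [-0.0, 0.0, -1.0]]
ft_force: [-0.6, -0.7, -3.3]
grip_width: 0.522
grasp_force: 60.0
[0.53755843 0.15148558 0.26598927]
predicted label px [193.83900394  91.73913341]
[     0      0    640    265 113021] [341.90957433 122.17239274]
[ 139   63  105   55 3750] [194.43706667  88.36453333]
[109 290  21  36 460] [118.81521739 307.62826087]
[517 290  18  30 341] [525.16422287 302.55718475]
red [410   0  32  32 742] [425.51886792  14.42318059]
red [398  31   9  14  26] [400.53846154  39.11538462]
red [173 109  57   5 216] [200.2962963  111.36574074]
red [388 194  11  11  84] [393.10714286 199.44047619]
```

```bash
python3 - <<'E'
from h import *
c=dict(np.load("w8.npz"))
def quad(im,lo,hi,seed,k):
    im=cv2.resize(im,None,fx=k,fy=k,interpolation=cv2.INTER_CUBIC)
    hs=cv2.cvtColor(im,cv2.COLOR_BGR2HSV);w=cv2.inRange(hs,lo,hi);n,l,st,ce=cv2.connectedComponentsWithStats(w)
    i=min([j for j in range(1,n) if 100*k*k<st[j,4]<20000*k*k],key=lambda j:np.hypot(*(ce[j]/k-seed)))
    h=cv2.convexHull(cv2.findContours((l==i).astype(np.uint8),0,2)[0][0]);q=cv2.approxPolyN(h,4,ensure_convex=True).reshape(-1,2)/k
    a=q[np.argsort(q.sum(1))];tl,br=a[0],a[3];b=q[np.argsort(q[:,0]-q[:,1])];bl,tr=b[0],b[3]
    return np.array([tl,tr,br,bl])-.5+.5/k
qw=quad(cv2.imread("pics/wrist8.png"),(0,0,110),(180,26,255),(194,88),4)
qt=quad(cv2.imread("pics/top0.png"),(0,0,100),(180,26,255),(271,172),4)
print(np.round(qw,1).tolist(),np.round(qt,1).tolist())
X=[]
for a,b in zip(qw,qt):
    x,e=tri([ray("wrist",a,c),ray("top",b)]);X.append(x);print(np.round(x,4),np.round(e,4))
X=np.array(X);print("centre",X.mean(0),"sizes",[np.linalg.norm(X[i]-X[(i+1)%4]).round(4) for i in range(4)])
n=np.cross(X[0]-X[2],X[1]-X[3]);n/=np.linalg.norm(n);n*=np.sign(n[2]);print("normal",n,"lean",np.degrees(np.arccos(n[2])))
from fit import p
E=c["E"];T=c["T"];th=p[2];f=np.array([p[0]+.1*np.sin(th),p[1]-.1*np.cos(th)])
ax=E[:,0]*-np.sin(th)-E[:,2]*np.cos(th);F=T+E[:,0]*f[0]-E[:,2]*f[1]
print("focus",F,"axis angle",np.degrees(np.arccos(ax@n)),"tool shift",E.T@(X.mean(0)-F))
E
```

```text
[[137.6, 62.9], [231.1, 62.9], [244.6, 117.1], [164.9, 117.9]] [[256.4, 162.4], [285.9, 163.6], [285.9, 181.4], [256.4, 180.6]]
[0.6717 0.3275 0.123 ] [0.0003 0.0003]
[0.6689 0.2355 0.1244] [0.0001 0.0001]
[0.6185 0.2363 0.0908] [0.0001 0.0001]
[0.6203 0.3307 0.0851] [0.0001 0.0001]
centre [0.64484056 0.28248769 0.10581919] sizes [np.float64(0.0921), np.float64(0.0606), np.float64(0.0946), np.float64(0.0639)]
normal [-0.57296521  0.04524629  0.81832979] lean 35.082053042779414
focus [0.65018884 0.14867103 0.11797135] axis angle 1.8031314008036483 tool shift [-0.00865066 -0.13364586  0.01212958]
```

The label comes out at (0.645, 0.282, 0.106), leaning 35.1°, and matches the geometry given. Final shift (-0.009, -0.134, +0.011).

```bash
python3 -m pendant '[[[-0.003,-0.03,0],0,1],[[-0.005,-0.06,0],0,1],[[-0.007,-0.09,0.003],0,1],[[-0.009,-0.115,0.006],0,1],[[-0.009,-0.13,0.009],0,1],[[-0.009,-0.134,0.011],0,1],[[-0.009,-0.134,0.011],0,1],[[-0.009,-0.134,0.011],0,1]]'
python3 -m pendant '[[[0,0,0],0,1],[[0,0,0],0,1],[[0,0,0],0,1],[[0,0,0],0,1],[[0,0,0],0,1],[[0,0,0],0,1],[[0,0,0],0,1],[[0,0,0],0,1]]'
python3 - <<'E'
from h import *
s=read_state();c=camera_params("wrist");im=snapshot("wrist")[...,::-1]
hs=cv2.cvtColor(im,cv2.COLOR_BGR2HSV)
prev=None
for r in range(180,275):
    b=im[r,314:328].mean(0).astype(int)
    if prev is not None and np.abs(b-prev).max()>18: print(r,b)
    prev=b
from fit import p
E=s["eef_rot"];T=s["tool_pos"];th=p[2];F=T+E[:,0]*(p[0]+.1*np.sin(th))-E[:,2]*(p[1]-.1*np.cos(th))
print("focus",F,s["qd"].round(2))
E
```

```text
time_s: 14.75
tool_pos: [0.532, 0.2836, 0.2551]
eef_rot: [[1.0, -0.026, -0.001], [-0.026, -1.0, -0.001], [-0.001, 0.001, -1.0]]
ft_force: [0.1, -0.2, -2.4]
grip_width: 0.521
grasp_force: 60.0
time_s: 15.42
tool_pos: [0.5318, 0.285, 0.2554]
eef_rot: [[1.0, -0.026, 0.0], [-0.026, -1.0, 0.0], [0.0, -0.0, -1.0]]
ft_force: [-0.6, -0.0, -2.6]
grip_width: 0.519
grasp_force: 60.0
185 [68 65 65]
186 [102  99  98]
188 [42 41 41]
190 [68 66 66]
191 [102  98  98]
193 [41 38 38]
194 [20 20 19]
197 [73 39 18]
198 [103  55  25]
199 [131  71  33]
214 [98 53 25]
261 [75 54 48]
262 [ 25  90 112]
263 [  2  99 128]
265 [33 45 53]
focus [0.64452081 0.28210847 0.10740641] [-0.01 -0.08  0.04 -0.01  0.12 -0.08]
```

The reader hasn't slipped (edges at the same rows), the focus is within about 2 mm of the label, and the arm is at rest. Handing in.

```bash
python3 -c "
from rig import *
print(finish_job())"
```

```text
the job is handed in; nothing more can be done
None
```

I locked the ring in the dock, then drew the reader out and handed in with it held at rest. By my last measurements it was aimed within about 2 mm of the label's middle and 2° of square; no verdict came back.

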